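Press a well plate flush to its datum stop with a spacer and hold it

ROBOT

A 7-joint arm with a two-finger parallel gripper is mounted at the origin on a cart in front of the work surface, level with it; the furniture and walls round the work are solid. World frame = base frame: x ahead of the robot, y to its left, z up, the work surface at z = 0. Lengths are in m, angles in rad, forces in N, time in s.
With the tool pointing down it reaches from about 0.4 to 0.85 m from the base axis. Payload 10.4 kg.
Tool frame: the origin (TCP) lies on the centre line of the jaws, within the pads' length; the fingertips stand 14 mm ahead of it and the grasp point (between the pads) lies 5 mm behind it (manip.tip_reach is the distance from the TCP to the fingertips, in m); z points along the fingers, y is the line along which they close (so a half turn about z gives the same grasp; the last joint's range is limited). The gripper opens to 85 mm and grips with 20 to 120 N. Pads are 22 mm wide; open, the fingers measure 114 mm over their backs; the gripper's body (76 mm by 85 mm) begins 54 mm behind the grasp point. The pads swing forward as they close: fully open they stand 13 mm farther back than shut.
Start: joints at [-1.29, 0.332, -0.065, 1.46, 0.022, 1.35, -0.088], TCP at [0.187, 0.596, 0.245] pointing down, gripper open.
Joint ranges: [-2.6, 2.6], [-0.5, 2.12], [-1.47, 1.34], [0.16, 2.42], [-1.27, 4.41], [0.06, 2.06], [-2.6, 2.6]. Speed limits (rad/s): [2.22, 2.22, 2.79, 2.79, 3.14, 3.14, 3.14].

INTERFACE

Orientations are given as a unit quaternion [x, y, z, w].
In Python, from workcell import manip gives the robot as it stands.
- The arm moves only by the shell command python3 -m pendant 'ROWS' [FORCE]. ROWS is JSON, a list of rows, each a list of 7 numbers: the shift along the tool's x, y, z in units of 50 mm (1.0 is 50 mm), then the turn, a rotation vector about the tool's x, y, z in units of 8 degrees (1.0 is 8 degrees), then the opening, from -1 (shut) to 1 (fully open), so that 0 is half open. In form: [[dx, dy, dz, ax, ay, az, jaw], ...]. A call has exactly 10 rows; each row is the pose to reach, as a shift and turn from the pose commanded when the call began, along the tool's axes at that moment; what a row does not reach only later rows make up. A row lasts 1/8 s, in which the tool goes at most 62.5 mm and 10.7 degrees, less where a joint would pass 70% of its speed; a pose out of reach is approached as far as the arm can. A call with a gripper value outside its range is refused whole. The fingers move at their own pace and stop on an object; FORCE is the grip in N (left out, the last holds). Time passes only in rows, so rows that repeat a pose let the fingers close, or fill a call up. It gives the time, the measured TCP pose, the force, the opening and the grip force at its end, in the units of the state.
- manip.get_obs(): the state, without advancing time (a new reading comes with each control period).
- manip.camera(name): name is "scene" or "top"; returns (picture, depth): 480x640x3 uint8, red, green, blue; 480x640 float32, m along the optical axis (not along the pixel's ray), 0 where there is no reading.
- manip.get_calibration(name): a dict with "fx", "fy", "cx", "cy" (pixels), "D" ([k1, k2, p1, p2, k3] as OpenCV has them; the pictures are not rectified), "xyz" and "orientation" of the camera in the world. Camera axes: x right, y up, looking along -z (the intrinsics and any distortion apply to the point x, -y, -z); pixel columns grow to the right and rows downward; lengths in m; the calibration is good to about 2 mm. A picture is of the moment at which its call begins. get_calibration takes no time and is no camera call.
- manip.hand_in(): hands the job in; it is judged then, once.
Trained networks look in the newest picture that a camera, given by its name, has taken for a name from the list of things; names that differ only in an ending like _2 or _b are one class to them, and where a whole thing is asked for, a point or a joint stands for the part that bears it (a point fixed in the world has none). Each returns a list of dicts, best first, with "p" (0 to 1); they miss things now and then, are a little off and sometimes report something else, mostly with a low value. They report only what shows in the picture. A call takes as long as a camera call. They do not tell look-alikes from the thing itself.
- manip.find_in(thing, camera): "box" ([left, top, right, bottom] in pixels, round what is visible of it).
- manip.trace(thing, camera): "pixels" (480x640 bool, what is visible of it) and "box" ([left, top, right, bottom] in pixels, round what is visible of it).
- manip.tip_of(thing, camera): "pixel" ([column, row] in pixels: a listed point, or the origin of a listed thing).
The state is a dict: "clock": time; "joint_pos": joint angles; "joint_velocities": joint speeds; "tau": joint torques, N m; "position": TCP position; "ee_rot": TCP orientation; "ft_force": force on the tool from outside, world axes, zero at the start; "torque": the same for the moment, N m; "grip_width": opening from 0.0 (shut) to 1.0 (fully open); "grasp_force": force on a finger pad.
Only numpy, scipy, OpenCV 4.12 (cv2) and the standard library are available. Lean on these libraries where they do the work, as an engineer would, in place of code of your own. Each camera call takes 0.05 s, during which the arm holds its last target. There are 200 camera calls.

TASK

The well plate lies loosely in the metal clamping nest between a thick stop and a thin stop. Take the spacer out of its slotted block by its grip, slide its blade down beside the plate into the one gap that is wide enough for it, at least half the plate's height deep, then push the plate along with it until the plate's end is flush against the thick stop. Finish while still gripping the spacer and holding the plate pressed flush with it; do not let go, and do not shift or knock over the other things on the bench.

Things in the scene. Friction and masses are not known exactly. Their poses are not given: they have to be found in the camera images.
- nest: fixed clamping nest, dark steel base plate 136 (x) x 222 (y) mm; origin on the bench under its centre, z up, y along its length. Its deck, on which plate and stops rest, is 14 mm above the origin. Low side rails (6 mm above the deck) have inner faces at x = +-53 mm. The stops stand at y = +85 and -85 mm; which is at which end varies. Position and yaw vary.
- thick_stop: fixed dark steel bar on the deck at one end of the nest, 80 (x) x 32 (y) x 16 mm high; origin at the centre of its underside, axes parallel to the nest's. Its face towards the nest's middle, 69 mm from the nest's centre, is the datum; the gap between it and the plate is about 5 mm at the start (too narrow for the spacer).
- thin_stop: fixed dark steel bar on the deck at the other end, 80 (x) x 10 (y) x 16 mm high; origin at the centre of its underside, axes parallel to the nest's. Its inner face is 80 mm from the nest's centre; the gap between it and the plate is about 16 mm (14 to 18) at the start, wide enough for the spacer.
- wellplate: loose white 96-well plate, 127.8 (its x) x 85.5 (its y) x 14.4 mm high, 40 to 75 g, lying on the deck with its long x axis along the nest's y; origin at the centre of its underside.
- spacer: loose spacer, 86 mm tall, 120 g: flat steel blade 44 (x) x 9 (y) mm (lowest 3 mm only 6 mm thick), above it, 50 to 86 mm above the foot, a black ribbed grip 44 (x) x 18 (y) mm: grip it across the 18 mm (fingers close along its y). Origin at the centre of its foot, z up; at the start upright in the slotted block, axes parallel to the block's.
- slot_block: fixed grey plastic block 80 (x) x 50 (y) x 32 mm high; origin at the centre of its underside. Its slot (47 x 12 mm, 24 mm deep, open at the top) holds the spacer, whose foot stands 8 mm above the bench, so that its grip is at 58 to 94 mm height.
- green_vial: loose vial with green cap, 24 mm across, 48 mm high, origin under its centre; a bystander to leave alone
- dropper: loose white dropper bottle, 25 mm across, 77 mm high, origin under its centre; a bystander to leave alone
- amber_vial: loose vial with white cap, 24 mm across, 48 mm high, origin under its centre; a bystander to leave alone
- timer: bench timer 62 x 62 x 17 mm, origin under its centre; a bystander to leave alone
- tweezers: loose tweezers 125 mm long, 9 mm high, origin under their centre; a bystander to leave alone
- tape: roll of tape lying flat, 96 mm across, 48 mm high, origin under its centre; a bystander to leave alone
- spare_plate: a second, identical well plate on the bench, not in the nest, origin under its centre; a bystander to leave alone
Mind the look-alikes: they are no part of the job. Leave any blue or purple look-alike of the spacer alone.

How it is judged:
On the way, in this order (a step that is already met when the one before it is completed fails the run):
1. the spacer is lifted clear of its slot block, held in the fingers (z of spacer in the frame of slot_block above 0.034 m and contact force between the fingers and spacer above 1 N), for 0.1 s.
2. the spacer's blade is down in the gap between the plate and the thin stop, its foot at least 7 mm below the plate's top ((y of spacer in the frame of thin_stop between 0.007 and 0.03 m or y of spacer in the frame of thin_stop between -0.03 and -0.007 m) and x of spacer in the frame of thin_stop between -0.04 and 0.04 m and z of spacer in the frame of nest below 0.0214 m and (y of spacer in the frame of nest between 0.055 and 0.08 m or y of spacer in the frame of nest between -0.08 and -0.055 m)), for 0.1 s.
At the end, for the whole second after the job is handed in: Plate flat on the deck, at rest, end within 2 mm of the thick stop, square within 0.025 rad, pressed on it with over 1 N; spacer gripped, within 0.25 rad of upright, in the thin-stop gap, foot 7 mm or more below the plate top, pushing the plate with over 1.5 N; fingers off the plate (all of step 2 and (y of wellplate in the frame of thick_stop between 0.075 and 0.082 m or y of wellplate in the frame of thick_stop between -0.082 and -0.075 m) and angle between the x axis of wellplate and the y axis of nest, either way round below 0.025 rad and z of wellplate in the frame of nest below 0.017 m and angle between wellplate's own z axis and vertical below 0.04 rad and angle between spacer's own z axis and vertical below 0.25 rad and contact force between spacer and wellplate above 1.5 N and contact force between wellplate and thick_stop above 1 N and contact force between the fingers and spacer above 2 N and contact force between the fingers and wellplate below 0.3 N and linear speed of wellplate below 0.01 m/s); the arm keeps its last pose, push and grip.
It fails at once if the plate is lifted or tipped out of the nest (z of wellplate in the frame of nest above 0.024 m or angle between wellplate's own z axis and vertical above 0.2 rad).
It fails at once if another thing on the bench is shifted by over 30 mm, or a vial or the dropper tips over (distance of any of green_vial, dropper, amber_vial, timer, tweezers, tape, spare_plate from where it was at the start of the episode above 0.03 m or angle between any of green_vial, dropper, amber_vial's own z axis and vertical above 0.6 rad).
It also fails if it takes over 35 s, if anything falls off the work surface, if the arm or the gripper's body presses on something with over 40 N, if the wrist force passes 120 N, or if a joint passes its speed limit or range.

## Working session

There is one attempt and no reset: what is moved stays moved. The work goes in short steps, Python scripts to look and compute and a shell command to move; the robot and the scene stay as the last step left them, time stands still between calls to the robot, and variables do not carry over. Pictures are saved under pics/ and viewed, at most 10 in all, crops included, and the job is handed in when it is done.

```bash
mkdir -p pics; ls
cat > h.py <<'E'
import numpy as np, cv2
from scipy.spatial.transform import Rotation as R
from workcell import manip
def world(cam, px, depth=None, z=None):
    c=manip.get_calibration(cam); K=np.array([[c['fx'],0,c['cx']],[0,c['fy'],c['cy']],[0,0,1]])
    px=np.atleast_2d(np.asarray(px,float))
    u=cv2.undistortPoints(px[:,None,:],K,np.array(c['D'],float))[:,0]
    d=np.c_[u[:,0],-u[:,1],-np.ones(len(u))]; Rw=R.from_quat(c['orientation']).as_matrix(); t=np.array(c['xyz'])
    dw=d@Rw.T
    if depth is not None: s=np.asarray(depth,float).reshape(-1,1)
    else: s=((z-t[2])/dw[:,2])[:,None]
    return t+dw*s
E
python3 - <<'E'
from h import *
for n in ("top","scene"):
    im,d=manip.camera(n); cv2.imwrite(f'pics/{n}0.png',im[:,:,::-1]); np.save(f'{n}0.npy',d); print(n,manip.get_calibration(n))
    for t in ("spacer","slot_block","nest","wellplate","thick_stop","thin_stop"):
        print(t,[(np.round(r['box']),round(r['p'],2)) for r in manip.find_in(t,n)])
print(manip.get_obs())
E
```

```text
pics
top {'fx': 476.6188975824303, 'fy': 476.6188975824303, 'cx': 325.66077432266684, 'cy': 234.78809328198534, 'D': array([-0.03445851,  0.        ,  0.        ,  0.        ,  0.        ]), 'xyz': array([ 0.41165717, -0.04443301,  1.24349438]), 'orientation': array([ 0.0416645 , -0.04161319, -0.70349358,  0.70825786])}
spacer [(array([456., 256., 472., 278.]), 0.52), (array([485., 259., 515., 270.]), 0.48)]
slot_block [(array([443., 248., 476., 286.]), 0.91), (array([121., 267., 168., 304.]), 0.68)]
nest [(array([297., 224., 385., 281.]), 0.74)]
wellplate [(array([318., 233., 370., 272.]), 0.77)]
thick_stop [(array([305., 239., 314., 266.]), 0.97)]
thin_stop []
scene {'fx': 571.9290556823737, 'fy': 571.9290556823737, 'cx': 318.26728199395296, 'cy': 243.59857261976353, 'D': array([0.05431067, 0.        , 0.        , 0.        , 0.        ]), 'xyz': array([ 0.05608898, -1.06196599,  0.90653957]), 'orientation': array([ 0.42930155, -0.09893436, -0.1943583 ,  0.87643427])}
spacer [(array([352., 318., 370., 355.]), 0.83), (array([297., 300., 310., 345.]), 0.79), (array([382., 354., 399.,
[... 374 characters left out ...]
nt_pos': array([-1.28962815,  0.33215837, -0.06473917,  1.46011288,  0.02156972,
        1.34989486, -0.08850658]), 'joint_velocities': array([ 0.00061218,  0.00076417, -0.00186421,  0.00026404,  0.00139246,
        0.00081441,  0.00034417]), 'tau': array([ 2.96775852e-05, -6.25098538e+01,  4.96374385e-02, -3.91765523e+01,
        1.66300486e-02,  1.80857427e-03,  2.36893436e-05]), 'position': array([0.18690471, 0.59641422, 0.24535747]), 'ee_rot': array([ 1.51287289e-01,  9.88489834e-01,  6.26994447e-05, -2.16546613e-05]), 'ft_force': array([-0.51845308,  0.02064621,  0.0992186 ]), 'torque': array([ 0.07247463,  0.00416359, -0.00609846]), 'grasp_force': 0.0, 'grip_width': 1.0036017195638318}
```

View pics/top0.png

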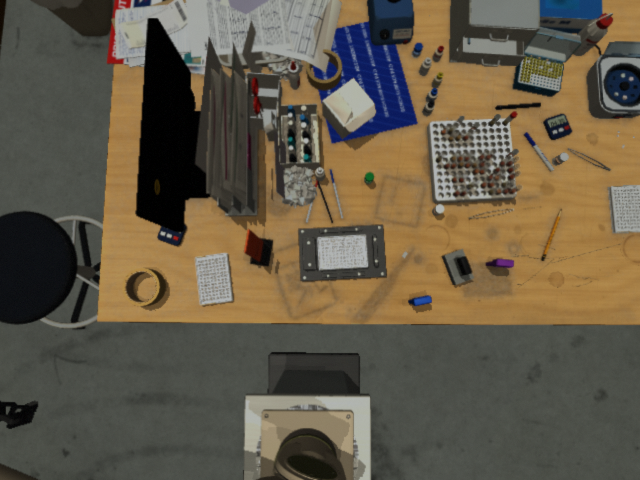

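View pics/scene0.png

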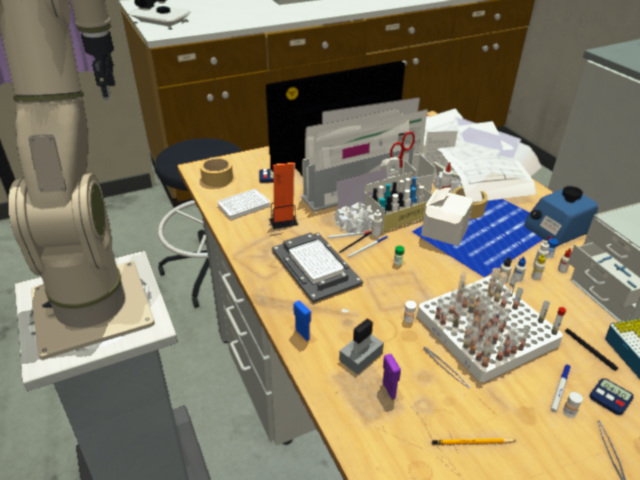

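Run:
```python
from h import *
zs=dict(nest=0.014,wellplate=0.0284,thick_stop=0.030,thin_stop=0.030,slot_block=0.032,spacer=0.094)
for n in ("top","scene"):
    im,d=manip.camera(n)
    for t,z in zs.items():
        for r in manip.trace(t,n)[:3]:
            m=r['pixels'].astype(np.uint8); 
            if m.sum()<10: continue
            c=max(cv2.findContours(m,cv2.RETR_EXTERNAL,cv2.CHAIN_APPROX_NONE)[0],key=len)[:,0]
            w=world(n,c,z=z)
            (cx,cy),(a,b),ang=cv2.minAreaRect((w[:,:2]*1000).astype(np.float32))
            ys,xs=np.nonzero(m); dd=d[ys,xs]; p=world(n,np.c_[xs,ys],depth=dd)[dd>0]
            print(n,t,round(r['p'],2),np.round(r['box']),'rect',np.round([cx,cy,a,b,ang],1),'cloud med',np.round(np.median(p,0),4),'z95',np.round(np.percentile(p[:,2],[5,95]),3))
im=cv2.imread('pics/top0.png')
a=cv2.resize(im[215:290,290:390],None,fx=6,fy=6,interpolation=cv2.INTER_CUBIC)
cv2.imwrite('pics/nest_top.png',a)
im=cv2.imread('pics/scene0.png')
b=cv2.resize(im[225:375,265:405],None,fx=4,fy=4,interpolation=cv2.INTER_CUBIC)
cv2.imwrite('pics/crop_scene.png',b)
```

```text
top nest 0.85 [299. 225. 387. 280.] rect [513.5 -84.9 137.8 222.9   3.5] cloud med [ 0.512  -0.0994  0.0149] z95 [0.01  0.023]
top wellplate 0.67 [319. 230. 372. 268.] rect [513.6 -87.3  86.6 128.7   3.2] cloud med [ 0.5117 -0.086   0.0287] z95 [0.024 0.033]
top thick_stop 0.92 [308. 237. 316. 267.] rect [ 5.071e+02 -3.000e-01  7.960e+01  3.140e+01  3.300e+00] cloud med [ 5.059e-01 -4.000e-04  3.060e-02] z95 [0.026 0.034]
top thin_stop 0.44 [374. 232. 381. 267.] rect [ 517.3 -169.5   77.3   11.3    3.5] cloud med [ 0.5172 -0.17    0.0302] z95 [0.022 0.034]
top slot_block 0.77 [441. 247. 475. 287.] rect [ 475.2 -379.9   80.1   58.8   21.1] cloud med [ 0.4719 -0.3725  0.0315] z95 [0.009 0.036]
top spacer 0.77 [488. 260. 518. 271.] rect [ 4.818e+02 -4.656e+02  1.940e+01  6.610e+01  3.000e-01] cloud med [ 0.4831 -0.4716  0.0836] z95 [0.023 0.089]
top spacer 0.65 [458. 258. 472. 276.] rect [ 474.5 -376.2   43.6   28.6   25.5] cloud med [ 0.4748 -0.3799  0.0909] z95 [0.034 0.097]
top spacer 0.65 [408. 295. 433. 306.] rect [ 391.3 -270.2   20.7   56.7   14.1] cloud med [ 0.3919 -0.2747  0.0
[... 538 characters left out ...]
95 [0.025 0.033]
scene thin_stop 0.46 [370. 212. 383. 242.] rect [720.9 -23.9 114.5  27.3  57.6] cloud med [ 0.7126 -0.0348  0.0348] z95 [0.002 0.067]
scene slot_block 0.92 [341. 336. 382. 376.] rect [ 470.8 -395.   100.8   65.    21.8] cloud med [ 0.4623 -0.3988  0.0293] z95 [0.004 0.034]
scene spacer 0.72 [296. 301. 311. 343.] rect [ 374.8 -321.9  110.8   32.3   66.8] cloud med [ 0.3897 -0.2869  0.0601] z95 [0.008 0.086]
scene spacer 0.63 [356. 320. 374. 354.] rect [ 463.7 -409.5   88.1   34.9   60.5] cloud med [ 0.4735 -0.3906  0.0762] z95 [0.034 0.094]
scene spacer 0.56 [380. 355. 401. 400.] rect [ 462.8 -517.1  100.8   33.2   57.5] cloud med [ 0.4807 -0.4905  0.0594] z95 [-0.001  0.087]
```

View pics/nest_top.png

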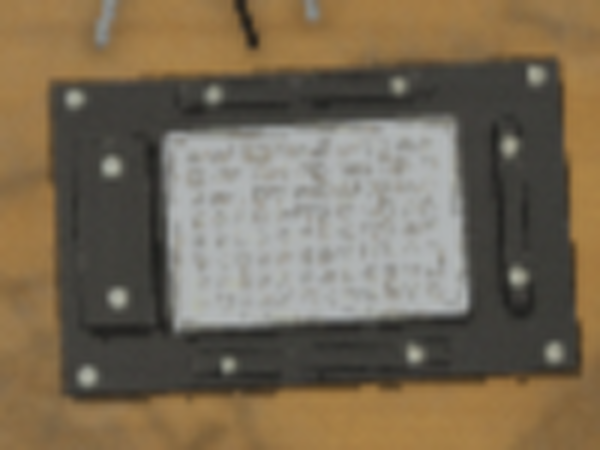

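View pics/crop_scene.png

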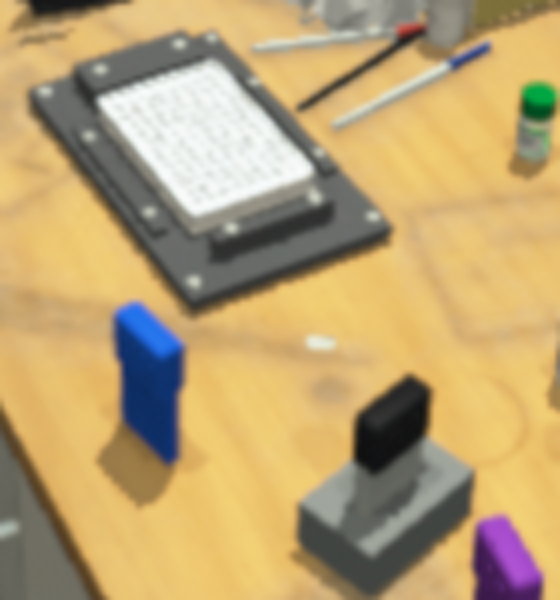

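The crops show the nest with the thick stop at left (+y world) and the thin stop at right. The plate/thin-stop gap is around crop x 465–497. The real black-grip spacer stands in the grey block (top view ~(460,265)). The blue and purple ones are decoys.

```bash
cat > m.py <<'E'
from h import *
def cloud(n,d,box):
    l,t,r,b=box; ys,xs=np.mgrid[t:b,l:r]; ys,xs=ys.ravel(),xs.ravel(); dd=d[ys,xs]
    return world(n,np.c_[xs,ys],depth=dd)[dd>0]
E
python3 - <<'E'
from m import *
D={n:np.load(n+'0.npy') for n in('top','scene')}
for n,b in(('top',(435,240,485,292)),('scene',(330,310,395,385))):
    p=cloud(n,D[n],b)
    for lo,hi,nm in((.086,.102,'grip'),(.026,.038,'block')):
        q=p[(p[:,2]>lo)&(p[:,2]<hi)]; q=q[np.hypot(q[:,0]-.475,q[:,1]+.38)<.06]
        print(n,nm,len(q),np.round(cv2.minAreaRect((q[:,:2]*1000).astype(np.float32)),1) if 0 else [np.round(v,1) for v in cv2.minAreaRect((q[:,:2]*1000).astype(np.float32))],np.round(q.mean(0),4))
p=cloud('top',D['top'],(90,100,470,325))
for x in np.arange(.25,.65,.05):
    print(round(x,2),[round(float(max([0,*p[(abs(p[:,0]-x-.025)<.025)&(abs(p[:,1]-y-.025)<.025),2]])),2) for y in np.arange(-.4,.6,.05)])
im=cv2.imread('pics/top0.png')
cv2.imwrite('pics/block_top.png',cv2.resize(im[240:295,435:490],None,fx=10,fy=10,interpolation=cv2.INTER_CUBIC))
E
```

```text
top grip 140 [array([ 476.6, -383.3]), array([43.9, 18.1]), np.float64(22.1)] [ 0.4765 -0.3826  0.0931]
top block 432 [array([ 476.9, -383.8]), array([80.3, 51.8]), np.float64(19.9)] [ 0.4753 -0.3781  0.0319]
scene grip 170 [array([ 476.9, -385. ]), array([43.3, 20.1]), np.float64(21.9)] [ 0.4766 -0.3871  0.0923]
scene block 589 [array([ 478.3, -384.2]), array([83.6, 53.2]), np.float64(19.4)] [ 0.4729 -0.3927  0.0314]
0.25 [0.0, 0.0, 0.0, 0.0, 0.0, 0.0, 0.0, 0.0, 0.0, 0.0, 0.0, 0.0, 0.0, 0.0, 0.0, 0.0, 0.0, 0.0, 0.0, 0.0]
0.3 [0.01, 0.01, 0.01, 0.01, 0.01, 0.01, 0.01, 0.01, 0.01, 0.01, 0.01, 0.01, 0.01, 0.01, 0.01, 0.01, 0.01, 0.01, 0.01, 0.0]
0.35 [0.01, 0.08, 0.09, 0.01, 0.01, 0.01, 0.01, 0.01, 0.01, 0.01, 0.01, 0.02, 0.02, 0.02, 0.01, 0.05, 0.06, 0.05, 0.01, 0.0]
0.4 [0.04, 0.01, 0.09, 0.01, 0.01, 0.02, 0.02, 0.02, 0.02, 0.01, 0.01, 0.02, 0.02, 0.02, 0.01, 0.05, 0.05, 0.05, 0.01, 0.0]
0.45 [0.1, 0.04, 0.01, 0.01, 0.04, 0.04, 0.03, 0.04, 0.04, 0.01, 0.17, 0.01, 0.02, 0.02, 0.01, 0.05, 0.05, 0.05, 0.01, 0.0]
0.5 [0.04, 0.04, 0.01, 0.01, 0.04, 0.04, 0.04, 0.04, 0.04, 0.01, 0.18, 0.01, 0.02, 0.02, 0.02, 0.02, 0.01, 0.01, 0.01, 0.0]
0.55 [0.01, 0.01, 0.01, 0.01, 0.03, 0.03, 0.03, 0.03, 0.02, 0.01, 0.17, 0.01, 0.01, 0.01, 0.31, 0.02, 0.01, 0.01, 0.01, 0.0]
0.6 [0.03, 0.05, 0.01, 0.01, 0.01, 0.01, 0.01, 0.05, 0.05, 0.12, 0.13, 0.21, 0.22, 0.22, 0.31, 0.0, 0.0, 0.01, 0.01, 0.0]
```

View pics/block_top.png

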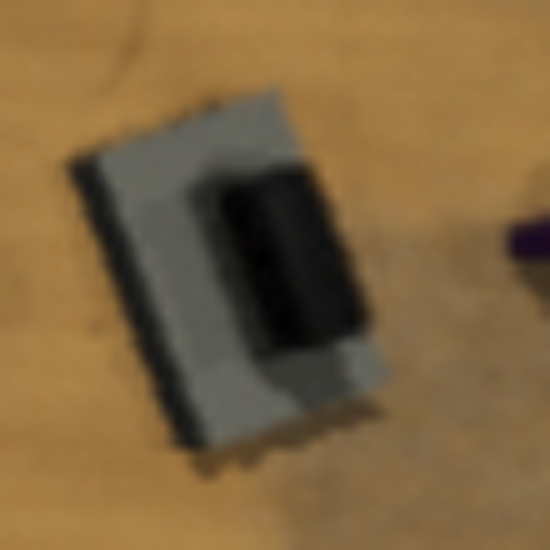

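The block crop shows the black grip seated in the slot, with its long axis at a yaw of about 21°. I'll raise the tool and swing toward it.

```bash
cat > go.py <<'E'
from h import *
import sys
def go(xyz,yaw):  # yaw: direction (deg) of tool y; tool down
    o=manip.get_obs(); R0=R.from_quat(o['ee_rot']); a=np.radians(yaw)
    T=R.from_matrix(np.array([[-np.sin(a)*-1*-1,np.cos(a),0],[np.cos(a),np.sin(a),0],[0,0,-1]]))
    print('shift',np.round(R0.inv().apply(np.array(xyz)-o['position'])/.05,3),'turn',np.round(np.degrees((R0.inv()*T).as_rotvec())/8,3))
if __name__=='__main__': v=[float(x) for x in sys.argv[1:]]; go(v[:3],v[3])
E
python3 -m pendant '[[-0.7,-0.8,-0.6,0,0,0.8,1],[-1.4,-1.6,-1.2,0,0,1.6,1],[-2.2,-2.4,-1.7,0,0,2.6,0],[-3,-3.2,-1.7,0,0,3.6,0],[-3.8,-4.1,-1.7,0,0,4.6,0],[-4.6,-5,-1.7,0,0,5.6,0],[-5.4,-5.8,-1.7,0,0,6.5,0],[-6,-6.6,-1.7,0,0,7.3,0],[-6.7,-7.2,-1.7,0,0,8,0],[-6.7,-7.2,-1.7,0,0,8,0]]' 30; python3 go.py 0.477 -0.3835 0.18 -69
```

```text
clock: 2.65
position: [0.4003, 0.1496, 0.3307]
ee_rot: [0.655, 0.756, 0.001, 0.0]
ft_force: [-0.5, -0.0, 0.7]
grip_width: 0.503
grasp_force: 0.0
shift [-1.0774e+01 -3.0000e-03  3.0070e+00] turn [ 2.000e-03 -8.000e-03  9.649e+00]
```

```bash
python3 -m pendant '[[-1.1,0,0.3,0,0,1,0],[-2.3,0,0.6,0,0,2,0],[-3.5,0,0.9,0,0,3,0],[-4.7,0,1.2,0,0,4.1,0],[-5.9,0,1.6,0,0,5.2,0],[-7.1,0,2,0,0,6.3,0],[-8.3,0,2.3,0,0,7.4,0],[-9.5,0,2.7,0,0,8.5,0],[-10.77,0,3,0,0,9.65,0],[-10.77,0,3,0,0,9.65,0]]'; python3 go.py 0.477 -0.3835 0.071 -69
python3 - <<'E'
from h import *
im,d=manip.camera('scene'); cv2.imwrite('pics/s1.png',cv2.resize(im[180:420,260:500,::-1],None,fx=2.5,fy=2.5))
E
```

```text
clock: 3.9
position: [0.4777, -0.3829, 0.1771]
ee_rot: [0.983, 0.183, -0.003, 0.0]
ft_force: [0.6, 0.6, -0.3]
grip_width: 0.5
grasp_force: 0.0
shift [-0.003  0.008  2.123] turn [-0.007  0.046  0.007]
```

View pics/s1.png

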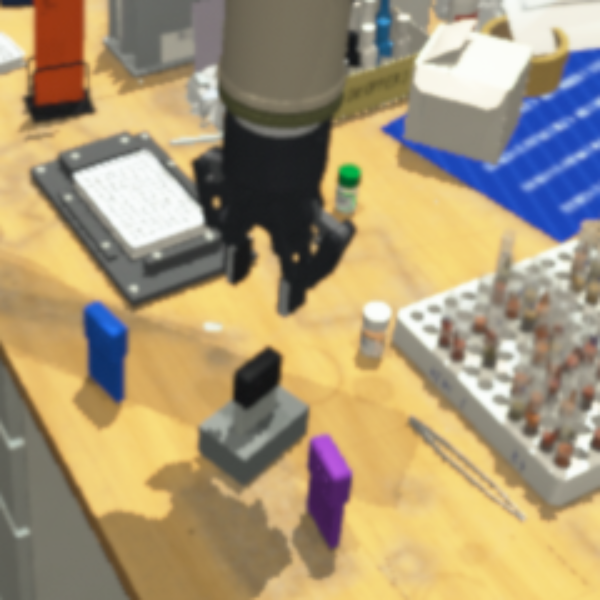

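The gripper hovers over the black grip (crop ~(258,375)), with its closing line across the thin side. Next I descend and close.

```bash
python3 -m pendant '[[0,0,0.4,0,0,0,0],[0,0,0.8,0,0,0,0],[0,0,1.2,0,0,0,0],[0,0,1.6,0,0,0,0],[0,0,1.9,0,0,0,0],[0,0,2.1,0,0,0,0],[0,0,2.1,0,0,0,0],[0,0,2.1,0,0,0,0],[0,0,2.1,0,0,0,0],[0,0,2.1,0,0,0,-0.2]]' 30 && python3 -m pendant '[[0,0,0,0,0,0,-0.4],[0,0,0,0,0,0,-0.6],[0,0,0,0,0,0,-1],[0,0,0,0,0,0,-1],[0,0,0,0,0,0,-1],[0,0,0,0,0,0,-1],[0,0,0,0,0,0,-1],[0,0,0,0,0,0,-1],[0,0,0,0,0,0,-1],[0,0,0,0,0,0,-1]]' 60
```

```text
clock: 5.2
position: [0.4796, -0.3799, 0.0756]
ee_rot: [0.983, 0.186, 0.0, 0.0]
ft_force: [0.0, 0.6, -0.1]
grip_width: 0.395
grasp_force: 0.0
clock: 6.45
position: [0.4797, -0.3804, 0.0756]
ee_rot: [0.983, 0.185, 0.0, 0.001]
ft_force: [1.7, -4.6, -0.9]
grip_width: 0.203
grasp_force: 59.0
```

```bash
python3 -m pendant '[[0,0,-0.3,0,0,0,-1],[0,0,-0.6,0,0,0,-1],[0,0,-0.9,0,0,0,-1],[0,0,-1.2,0,0,0,-1],[0,0,-1.5,0,0,0,-1],[0,0,-1.7,0,0,0,-1],[0,0,-1.8,0,0,0,-1],[0,0,-1.8,0,0,0,-1],[0,0,-1.8,0,0,0,-1],[0,0,-1.8,0,0,0,-1]]'; python3 go.py 0.5165 -0.1579 0.15 -86.6
```

```text
clock: 7.7
position: [0.4792, -0.3796, 0.1648]
ee_rot: [0.983, 0.186, -0.0, -0.0]
ft_force: [0.0, 0.3, -1.2]
grip_width: 0.201
grasp_force: 59.6
shift [ 2.312 -3.857  0.298] turn [-0.004  0.004  2.249]
```

```bash
python3 -m pendant '[[0.3,-0.5,0,0,0,0.3,-1],[0.6,-1,0,0,0,0.6,-1],[0.9,-1.5,0,0,0,0.9,-1],[1.2,-2,0,0,0,1.2,-1],[1.5,-2.5,0,0,0,1.5,-1],[1.8,-3,0.2,0,0,1.8,-1],[2.1,-3.5,0.4,0,0,2.1,-1],[2.31,-3.86,0.6,0,0,2.25,-1],[2.31,-3.86,0.8,0,0,2.25,-1],[2.31,-3.86,0.8,0,0,2.25,-1]]'; python3 -m pendant '[[0,0,0,0,0,0,-1],[0,0,0,0,0,0,-1],[0,0,0,0,0,0,-1],[0,0,0,0,0,0,-1],[0,0,0,0,0,0,-1],[0,0,0,0,0,0,-1],[0,0,0,0,0,0,-1],[0,0,0,0,0,0,-1],[0,0,0,0,0,0,-1],[0,0,0,0,0,0,-1]]'; python3 go.py 0.5165 -0.1579 0.125 -86.6
python3 - <<'E'
from m import *
for n in('top','scene'):
    im,d=manip.camera(n); np.save(n+'1.npy',d); cv2.imwrite(f'pics/{n}2f.png',im[:,:,::-1])
    if n=='scene': cv2.imwrite('pics/s2.png',cv2.resize(im[190:310,265:405,::-1],None,fx=5,fy=5,interpolation=cv2.INTER_CUBIC))
p=cloud('scene',d,(265,190,405,310))
q=p[(abs(p[:,0]-.515)<.05)&(abs(p[:,1]+.16)<.05)]
for lo in np.arange(.045,.11,.01):
    s=q[(q[:,2]>lo)&(q[:,2]<lo+.01)]; print(round(lo,3),len(s),np.round(np.percentile(s,[5,50,95],axis=0),4).tolist() if len(s) else '')
E
```

```text
clock: 8.95
position: [0.5159, -0.1586, 0.1247]
ee_rot: [1.0, 0.029, -0.001, 0.0]
ft_force: [0.2, -0.6, -1.3]
grip_width: 0.201
grasp_force: 59.6
clock: 10.2
position: [0.5165, -0.1579, 0.1253]
ee_rot: [1.0, 0.03, -0.0, -0.0]
ft_force: [-0.3, 0.4, -0.6]
grip_width: 0.196
grasp_force: 59.6
shift [-0.    -0.001  0.005] turn [-0.001  0.    -0.001]
0.045 0 
0.055 36 [[0.4939, -0.1658, 0.0559], [0.5154, -0.1625, 0.0624], [0.532, -0.16, 0.0641]]
0.065 61 [[0.4933, -0.1665, 0.0654], [0.5125, -0.1641, 0.0699], [0.5348, -0.1602, 0.0743]]
0.075 62 [[0.4935, -0.1665, 0.0762], [0.5131, -0.1632, 0.0793], [0.5327, -0.1599, 0.0838]]
0.085 63 [[0.4935, -0.1675, 0.0855], [0.5131, -0.1632, 0.0902], [0.5331, -0.1602, 0.0944]]
0.095 46 [[0.4921, -0.1662, 0.0959], [0.507, -0.1637, 0.0998], [0.5332, -0.1611, 0.1038]]
0.105 29 [[0.4922, -0.1758, 0.1066], [0.5009, -0.1674, 0.112], [0.5228, -0.1571, 0.1142]]
```

View pics/s2.png

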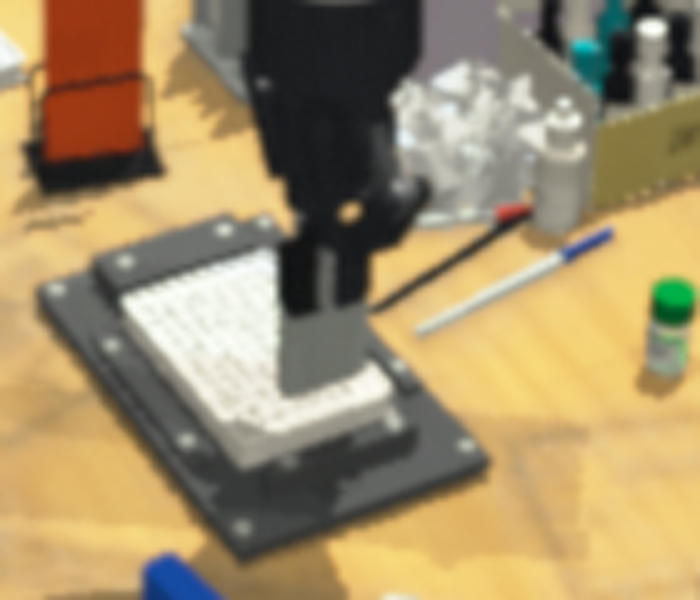

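The blade hangs over the thin-stop end of the plate (foot edge ~crop (280–365,390)). I'll compare blade and gap in the same camera.

Run:
```python
from m import *
a=np.radians(3.4); c=np.array([.5122,-.085])
X=np.array([np.cos(a),np.sin(a)]);Y=np.array([-np.sin(a),np.cos(a)])
for n,b in(('top',(290,215,395,290)),('scene',(265,225,375,310))):
    for k in '0':
        p=cloud(n,np.load(n+k+'.npy'),b); q=np.c_[(p[:,:2]-c)@X,(p[:,:2]-c)@Y,p[:,2]]*1000
        s=q[(abs(q[:,0])<33)]
        print(n,'height profile along nest y (count>24mm / n, med z):')
        for lo in list(range(-96,-56,2))+list(range(56,106,4)):
            w=2 if lo<0 else 4
            t=s[(s[:,1]>=lo)&(s[:,1]<lo+w)]; print(lo,len(t),round(float((t[:,2]>23).mean()),2),round(float(np.median(t[:,2])),1),end=' | ')
        print()
# intensity profile of scene & top images along nest y at z=29mm, averaged over x
for n in('top','scene'):
    im=cv2.cvtColor(cv2.imread(f'pics/{n}0.png'),cv2.COLOR_BGR2GRAY); cal=manip.get_calibration(n)
    Rw=R.from_quat(cal['orientation']); K=np.array([[cal['fx'],0,cal['cx']],[0,cal['fy'],cal['cy']],[0,0,1]])
    xs=np.linspace(-.030,.030,61)
    print(n)
    for y in list(np.arange(-.092,-.056,.001))+list(np.arange(.058,.074,.001)):
        w=np.c_[c+xs[:,None]*X+y*Y,np.full(61,.029)]
        pc=Rw.inv().apply(w-cal['xyz'])*[1,-1,-1]
        uv=cv2.projectPoints(pc,np.zeros(3),np.zeros(3),K,cal['D'])[0][:,0].astype(np.float32)
        v=cv2.remap(im,uv[:,0].copy(),uv[:,1].copy(),cv2.INTER_LINEAR); print(f'{y*1000:.0f}:{np.median(v):.0f}',end=' ')
    print()
```

```text
top height profile along nest y (count>24mm / n, med z):
-96 16 0.0 13.4 | -94 18 0.0 13.8 | -92 3 0.67 28.3 | -90 22 1.0 30.9 | -88 17 1.0 30.6 | -86 22 1.0 30.3 | -84 18 1.0 29.6 | -82 39 0.59 24.6 | -80 17 0.0 13.5 | -78 20 0.0 15.0 | -76 20 0.0 14.6 | -74 21 0.0 12.4 | -72 20 0.0 13.4 | -70 17 0.06 14.5 | -68 21 0.0 13.8 | -66 5 0.0 14.1 | -64 19 1.0 29.4 | -62 24 1.0 28.6 | -60 20 1.0 27.1 | -58 21 1.0 28.6 | 56 42 1.0 29.2 | 60 36 0.5 24.1 | 64 43 0.0 14.6 | 68 43 0.88 29.8 | 72 40 1.0 30.1 | 76 44 1.0 30.0 | 80 37 1.0 30.0 | 84 43 1.0 30.4 | 88 37 1.0 30.1 | 92 44 1.0 30.9 | 96 38 1.0 31.9 | 100 37 0.22 16.0 | 104 36 0.0 14.4 | 
scene height profile along nest y (count>24mm / n, med z):
-96 25 0.28 14.5 | -94 52 0.44 21.3 | -92 67 0.34 21.3 | -90 35 0.54 25.3 | -88 28 0.89 28.1 | -86 11 1.0 29.5 | -84 9 1.0 28.8 | -82 7 1.0 27.0 | -80 1 1.0 26.2 | -78 0 nan nan | -76 0 nan nan | -74 0 nan nan | -72 2 0.0 15.8 | -70 5 0.2 19.3 | -68 16 0.31 19.1 | -66 45 0.4 19.7 | -64 65 0.35 20.9 | -62 28 0.43 22.1 | -60 13 0.62 27.2 | -58 19 1.0 28.2 | 56 34 1.0 28.1 | 60 10 1.0 27.8 | 64 27
[... 383 characters left out ...]
-64:111 -63:134 -62:149 -61:161 -60:169 -59:175 -58:177 -57:178 58:158 59:152 60:140 61:127 62:108 63:86 64:70 65:58 66:48 67:41 68:43 69:47 70:55 71:60 72:62 73:62 
scene
-92:80 -91:89 -90:95 -89:100 -88:103 -87:105 -86:105 -85:105 -84:105 -83:106 -82:108 -81:112 -80:118 -79:126 -78:133 -77:138 -76:142 -75:144 -74:145 -73:146 -72:147 -71:151 -70:157 -69:167 -68:179 -67:193 -66:208 -65:221 -64:232 -63:238 -62:243 -61:246 -60:247 -59:247 -58:245 -57:243 58:210 59:198 60:183 61:165 62:147 63:131 64:115 65:102 66:95 67:92 68:92 69:95 70:98 71:101 72:103 73:104 <stdin>:11: RuntimeWarning: Mean of empty slice.
  ret = ret.dtype.type(ret / rcount)
  return _methods._mean(a, axis=axis, dtype=dtype,
```

```bash
python3 -m pendant '[[0,0,0.1,0,0,0,-1],[0,0,0.2,0,0,0,-1],[0,0,0.3,0,0,0,-1],[0,0,0.4,0,0,0,-1],[0,0,0.48,0,0,0,-1],[0,0,0.54,0,0,0,-1],[0,0,0.6,0,0,0,-1],[0,0,0.65,0,0,0,-1],[0,0,0.65,0,0,0,-1],[0,0,0.65,0,0,0,-1]]'
```

```text
clock: 11.55
position: [0.5166, -0.158, 0.0929]
ee_rot: [1.0, 0.03, 0.0, -0.0]
ft_force: [0.5, 0.2, -1.6]
grip_width: 0.201
grasp_force: 59.6
```

```bash
python3 -m pendant '[[0,0,0.03,0,0,0,-1],[0,0,0.06,0,0,0,-1],[0,0,0.09,0,0,0,-1],[0,0,0.12,0,0,0,-1],[0,0,0.15,0,0,0,-1],[0,0,0.18,0,0,0,-1],[0,0,0.18,0,0,0,-1],[0,0,0.18,0,0,0,-1],[0,0,0.18,0,0,0,-1],[0,0,0.18,0,0,0,-1]]'
python3 - <<'E'
from m import *
im,d=manip.camera('scene'); cv2.imwrite('pics/s3.png',cv2.resize(im[190:310,265:405,::-1],None,fx=5,fy=5,interpolation=cv2.INTER_CUBIC))
E
python3 go.py 0.5165 -0.1579 0.0836 -86.6
```

```text
clock: 12.8
position: [0.5166, -0.1579, 0.0838]
ee_rot: [1.0, 0.03, 0.0, -0.0]
ft_force: [-0.2, 0.7, -1.4]
grip_width: 0.204
grasp_force: 59.6
shift [-0.001 -0.001  0.004] turn [-0.001 -0.001 -0.001]
```

View pics/s3.png

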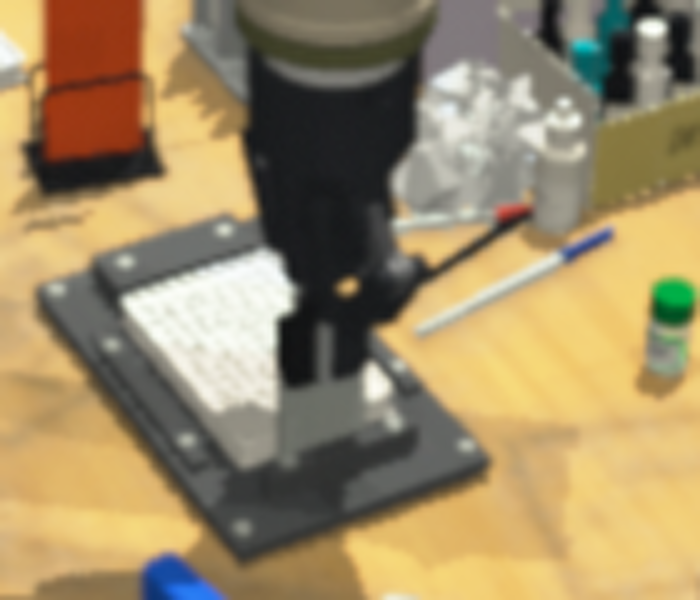

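The blade is down in the gap behind the thin stop, with no contact force and the plate undisturbed. Now I push slowly toward the thick stop (tool −y).

```bash
python3 -m pendant '[[0,-0.03,0,0,0,0,-1],[0,-0.05,0,0,0,0,-1],[0,-0.07,0,0,0,0,-1],[0,-0.09,0,0,0,0,-1],[0,-0.11,0,0,0,0,-1],[0,-0.13,0,0,0,0,-1],[0,-0.15,0,0,0,0,-1],[0,-0.16,0,0,0,0,-1],[0,-0.16,0,0,0,0,-1],[0,-0.16,0,0,0,0,-1]]';python3 -m pendant '[[0,-0.01,0,0,0,0,-1],[0,-0.02,0,0,0,0,-1],[0,-0.03,0,0,0,0,-1],[0,-0.04,0,0,0,0,-1],[0,-0.04,0,0,0,0,-1],[0,-0.04,0,0,0,0,-1],[0,-0.04,0,0,0,0,-1],[0,-0.04,0,0,0,0,-1],[0,-0.04,0,0,0,0,-1],[0,-0.04,0,0,0,0,-1]]'
```

```text
clock: 14.1
position: [0.5161, -0.1499, 0.0838]
ee_rot: [1.0, 0.03, -0.0, -0.0]
ft_force: [0.7, 0.1, -1.4]
grip_width: 0.201
grasp_force: 59.6
clock: 15.35
position: [0.516, -0.1481, 0.0838]
ee_rot: [1.0, 0.03, 0.0, 0.0]
ft_force: [1.5, -2.8, -0.7]
grip_width: 0.202
grasp_force: 59.5
```

```bash
python3 -m pendant '[[0,-0.01,0,0,0,0,-1],[0,-0.02,0,0,0,0,-1],[0,-0.02,0,0,0,0,-1],[0,-0.02,0,0,0,0,-1],[0,-0.02,0,0,0,0,-1],[0,-0.02,0,0,0,0,-1],[0,-0.02,0,0,0,0,-1],[0,-0.02,0,0,0,0,-1],[0,-0.02,0,0,0,0,-1],[0,-0.02,0,0,0,0,-1]]';python3 -m pendant '[[0,-0.01,0,0,0,0,-1],[0,-0.02,0,0,0,0,-1],[0,-0.02,0,0,0,0,-1],[0,-0.02,0,0,0,0,-1],[0,-0.02,0,0,0,0,-1],[0,-0.02,0,0,0,0,-1],[0,-0.02,0,0,0,0,-1],[0,-0.02,0,0,0,0,-1],[0,-0.02,0,0,0,0,-1],[0,-0.02,0,0,0,0,-1]]'
```

```text
clock: 16.6
position: [0.5161, -0.1478, 0.084]
ee_rot: [1.0, 0.029, 0.0, 0.001]
ft_force: [1.2, -5.3, -1.2]
grip_width: 0.2
grasp_force: 59.6
clock: 17.85
position: [0.5161, -0.1476, 0.0842]
ee_rot: [1.0, 0.029, 0.001, 0.001]
ft_force: [2.5, -7.6, -1.4]
grip_width: 0.2
grasp_force: 59.6
```

```bash
python3 -m pendant '[[0,-0.01,0,0,0,0,-1],[0,-0.02,0,0,0,0,-1],[0,-0.03,0,0,0,0,-1],[0,-0.03,0,0,0,0,-1],[0,-0.03,0,0,0,0,-1],[0,-0.03,0,0,0,0,-1],[0,-0.03,0,0,0,0,-1],[0,-0.03,0,0,0,0,-1],[0,-0.03,0,0,0,0,-1],[0,-0.03,0,0,0,0,-1]]'
python3 - <<'E'
from m import *
im,d=manip.camera('scene'); a=cv2.resize(im[215:305,265:375],None,fx=5,fy=5,interpolation=cv2.INTER_CUBIC)
im,d=manip.camera('top'); b=cv2.resize(im[220:288,295:395],None,fx=5,fy=5,interpolation=cv2.INTER_CUBIC)
c=np.zeros((600,800,3),np.uint8); a=cv2.resize(a,(400,327)); b=cv2.resize(b,(400,272)); c[:327,:400]=a; c[:272,400:]=b
cv2.imwrite('pics/fin.png',c[:330,:,::-1])
E
```

```text
clock: 19.1
position: [0.5161, -0.1473, 0.0844]
ee_rot: [1.0, 0.029, 0.001, 0.002]
ft_force: [2.5, -12.8, -1.1]
grip_width: 0.201
grasp_force: 59.9
```

View pics/fin.png

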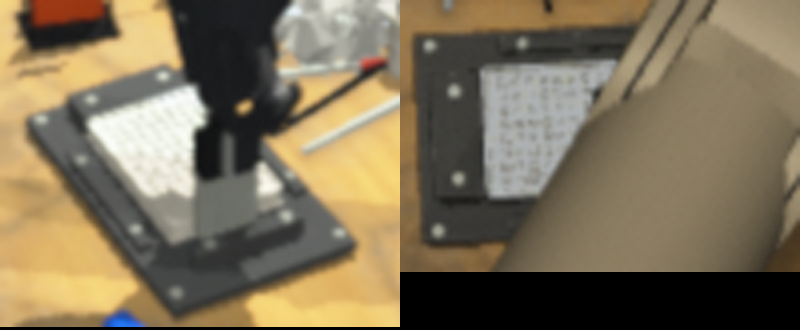

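The plate's left end now touches the thick stop squarely (top view ~x 482), with about 13 N of push and the blade still in the gap.

```bash
python3 -c "
from workcell import manip
print(manip.hand_in())"
```

```text
the job is handed in; nothing more can be done
None
```

The job is handed in, but no verdict came back: the spacer is still gripped with its blade in the thin-stop gap, pressing the plate flush against the thick stop with about 13 N, and I saw nothing else disturbed.

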